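Let a vacuum desiccator down to air by its manifold's lever valves

ROBOT

A 6-joint arm with a two-finger parallel gripper is mounted at the origin on the work surface. World frame = base frame: x ahead of the robot, y to its left, z up, the work surface at z = 0. Lengths are in m, angles in rad, forces in N, time in s.
With the tool pointing down it reaches from about 0.35 to 0.85 m from the base axis. Payload 8.1 kg.
Tool frame: the origin (TCP) lies between the finger pads; the fingertips stand 11 mm ahead of it and the grasp point (between the pads) lies 8 mm behind it (tips_ahead is the z of the fingertips in the tool frame, in m); z points along the fingers, y is the line along which they close (so a half turn about z gives the same grasp; the last joint's range is limited). The gripper opens to 93 mm and grips with 3 to 60 N. Pads are 15 mm wide; open, the fingers measure 128 mm over their backs; the gripper's body (75 mm by 188 mm) begins 65 mm behind the grasp point.
Start: joints at [-1.196, 0.13, 1.488, -0, 1.523, -0.085], TCP at [0.266, -0.538, 0.23] pointing down, gripper open.
Joint ranges: [-2.96, 2.96], [-0.89, 2.26], [0.02, 2.5], [-1.34, 4.48], [0, 2.73], [-2.66, 2.66]. Speed limits (rad/s): [2.39, 2.39, 2.79, 3.14, 3.14, 3.14].

INTERFACE

Orientations are given as a rotation vector (axis times angle).
In Python, from plant import read_state, read_camera, close_job, tips_ahead gives the robot as it stands. The module is installed in compiled form; this text tells all that it offers.
- The arm moves only by the tool move_arm, never from a script. Its argument "plan" is a list of rows, each a list of 7 numbers: the turn, a rotation vector about the tool's x, y, z in units of 6 degrees (1.0 is 6 degrees), then the shift along the tool's x, y, z in units of 25 mm (1.0 is 25 mm), then the finger opening in mm, from 0 to 93. A call has exactly 10 rows; each row shifts and turns the commanded pose from where the row before left it, along the tool's axes as they then stand; what a row does not reach is not made up. A row lasts 1/10 s, in which the tool goes at most 50 mm and 8.59 degrees, less where a joint would pass 70% of its speed; a pose out of reach is approached as far as the arm can. A call is refused whole if a number of a shift passes 1 or a number of a turn 1, either way. A call with a gripper value outside its range is refused whole. The fingers move at their own pace and stop on an object; "force" is the grip in N (left out, the last holds). Time passes only in rows, so rows that do not move let the fingers close, or fill a call up. It gives the time, the measured TCP pose, the force, the opening and the grip force at its end, in the units of the state.
- read_state(): the state, without advancing time (a new reading comes with each control period).
- read_camera(name): name is "scene" or "top"; returns a dict with "frame" (480x640x3 uint8, red, green, blue), "z_map" (480x640 float32, m along the optical axis (not along the pixel's ray), 0 where there is no reading), "fx", "fy", "cx", "cy" (pixels), "rvec" (rotation vector, rad) and "tvec" (3), from world to camera coordinates, as OpenCV has them. Camera axes: x right, y down, z forward; pixel columns grow to the right and rows downward; lengths in m; the calibration is good to about 2 mm. A picture is of the moment at which its call begins.
- close_job(): hands the job in; it is judged then, once.
The state is a dict: "t": time; "q": joint angles; "dq": joint speeds; "joint_torque": joint torques, N m; "tool_pos": TCP position; "orientation": TCP orientation; "force": force on the tool from outside, world axes, zero at the start; "wrist_torque": the same for the moment, N m; "opening": finger opening in m; "gripper_force": force on a finger pad.
Only numpy, scipy, OpenCV 4.12 (cv2) and the standard library are available. Lean on these libraries where they do the work, as an engineer would, in place of code of your own. Each camera call takes 0.05 s, during which the arm holds its last target. There are 200 camera calls.

TASK

The glass desiccator is under vacuum and has to be let down to air slowly. With a fingertip, push the lever of the pump valve (the one whose pipe bends down into the bench) round to its stop, squarely across its pipe, so that it is shut; only then push the lever of the vent valve (the one with the ribbed silencer) to half open, 45 degrees between across and along its pipe, without ever opening it much wider. Push gently, grasp nothing, leave the capped spare valve and the glassware alone, and finish clear of everything.

Things in the scene. Friction and masses are not known exactly. Their poses are not given: they have to be found in the camera images.
- pump_valve: Pump valve: quarter-turn brass ball valve, one of three in a row 140 mm apart along a steel header pipe; its outlet pipe runs 100 mm to -x, then bends down to a round flange (52 wide) on the bench. Fixed. Origin: on the bench under its lever's upright turning axis; x along its pipe to the header, -x to its outlet, z up; pipe axis 50 mm up.
- pump_lever (a joint): Angle of the pump valve's lever, rad. 0: lever along its pipe, pointing to the valve's -x (open). Grows clockwise seen from above to 1.571: lever across its pipe, pointing to the valve's +y (shut, stop). Starts between 0 and 0.5.
- pump_tip (a point): Point on the top face of the pump lever, on its centre line, 75 mm from its axis. The flat black-coated lever turns level, is 18 wide and 8 thick (underside 95, top 103 mm above the bench), its round end reaches 84 mm from the axis; below it only the brass bonnet (radius 10) and pipe (top 59-69 mm). About 2 N at 65 mm from the axis turns it; it stays where left; hard stops at 0 and 1.571.
- vent_valve: Vent valve: the same valve and lever, but its outlet ends in a ribbed brass silencer 38 wide, 51 long, reaching to 101 mm at -x. Frame, lever, sizes, stops and stiffness as the pump valve.
- vent_lever (a joint): Angle of the vent valve's lever, rad. 0: lever across its pipe, pointing to the valve's +y (shut, stop). Grows counter-clockwise seen from above to 1.571: lever along its pipe, pointing to the valve's -x (wide open). Half open is 0.785. Starts between 0 and 0.15.
- vent_tip (a point): Point on the top face of the vent lever, on its centre line, 75 mm from its axis. The flat black-coated lever turns level, is 18 wide and 8 thick (underside 95, top 103 mm above the bench), its round end reaches 84 mm from the axis; below it only the brass bonnet (radius 10) and pipe (top 59-69 mm). About 2 N at 65 mm from the axis turns it; it stays where left; hard stops at 0 and 1.571.
- spare_valve: Spare valve, to be left alone: the same valve and lever, but its outlet ends 54 mm at -x in a plain steel cap 28 wide. Frame and sizes as the others.
- spare_lever (a joint): Angle of the spare valve's lever, rad; 0: across, to the valve's +y; 1.571: along, to its -x. Starts anywhere.
- manifold: Fixed manifold: foot plate 130 x 400, 12 thick; header pipe 22 thick, 50 mm up, along y at x = 65 mm; gauge 60 wide, top 88 mm up, at x = 65, y = 235; glass desiccator 216 wide, 207 high at x = 55, y = 410. Origin: on the bench, middle of the row of valves, which stand at y = -140, 0 and 140 mm in any order; axes parallel to theirs.
- amber_bottle: Loose amber glass bottle, 66 wide, 160 high, standing to the right of the manifold. Origin: centre of its underside.
- beaker: Loose glass beaker, 60 wide, 75 high, standing to the right of the row of valves. Origin: centre of its underside.
- vial: Loose small glass jar, 28 wide, 55 high, standing between the outlets of two of the valves. Origin: centre of its underside.
- spare_tip (a point): On the top face of the spare lever, on its centre line 75 mm from its axis.
Things that resemble listed ones, but are neither listed nor needed, are in the scene too. What is shaped like the pump_valve but green is not meant.

How it is judged:
By the outcome, as a careful person would: the job done as asked, in the order asked, and still so for the second after the job is handed in, with the robot touching nothing.
It also fails if it takes over 59 s, if anything falls off the work surface, if the arm or the gripper's body presses on something with over 40 N, if the wrist force passes 120 N, or if a joint passes its speed limit or range.

## Working session

There is one attempt and no reset: what is moved stays moved. The work goes in short steps, Python scripts to look and compute and a tool call to move; the robot and the scene stay as the last step left them, time stands still between calls to the robot, and variables do not carry over. Pictures are saved under pics/ and viewed, at most 10 in all, crops included, and the job is handed in when it is done.

Besides the shell and the picture viewer there is one more tool, called after "Request:" as a command line: name --pt "numbers of a row" for each row, then --argument value for the rest. move_arm: Moves the arm, as the interface text tells. Its arguments: {"type":"object","properties":{"plan":{"type":"array","items":{"type":"array","items":{"type":"number"}}},"force":{"type":"number"}},"required":["plan"]}

```bash
mkdir -p pics; cat > h.py <<'E'
import numpy as np, cv2
from plant import read_state, read_camera, close_job, tips_ahead
def snap(n):
    c=read_camera(n); np.savez('/tmp/%s.npz'%n,**c); return c
def load(n): return dict(np.load('/tmp/%s.npz'%n))
def ray(c,u,v):
    R=cv2.Rodrigues(np.array(c['rvec'],float))[0]; t=np.array(c['tvec'],float).ravel()
    d=R.T@np.array([(u-c['cx'])/c['fx'],(v-c['cy'])/c['fy'],1.]); return -R.T@t,d
def onz(c,u,v,z):
    o,d=ray(c,u,v); return o+d*(z-o[2])/d[2]
def cloud(c):
    R=cv2.Rodrigues(np.array(c['rvec'],float))[0]; t=np.array(c['tvec'],float).ravel()
    v,u=np.mgrid[:480,:640]; z=c['z_map'].astype(float)
    P=np.stack([(u-c['cx'])/c['fx']*z,(v-c['cy'])/c['fy']*z,z],-1)
    P=(P-t)@R; P[z==0]=np.nan; return P
def proj(c,p):
    return cv2.projectPoints(np.array(p,float).reshape(-1,3),np.array(c['rvec'],float),np.array(c['tvec'],float),np.array([[c['fx'],0,c['cx']],[0,c['fy'],c['cy']],[0,0,1.]]),None)[0].reshape(-1,2)
E
python3 - <<'E'
from h import *
for n in('top','scene'):
    c=snap(n); cv2.imwrite('pics/%s0.png'%n,c['frame'][...,::-1]); print(n,c['fx'],ray(c,320,240))
s=read_state(); print(s['t'],s['tool_pos'],s['orientation'],tips_ahead)
E
```

```text
top 581.3600269729021 (array([ 0.30433885, -0.03672987,  1.38591184]), array([ 0.12310073, -0.0062035 , -0.99240788]))
scene 498.51921765477385 (array([ 0.94155234, -0.32449568,  0.76301256]), array([-0.54755317,  0.29784269, -0.78198267]))
0.1 [ 0.26610235 -0.53723443  0.22870936] [-3.05738396e+00 -7.15543623e-01  3.58244492e-04] 0.011
```

View pics/top0.png

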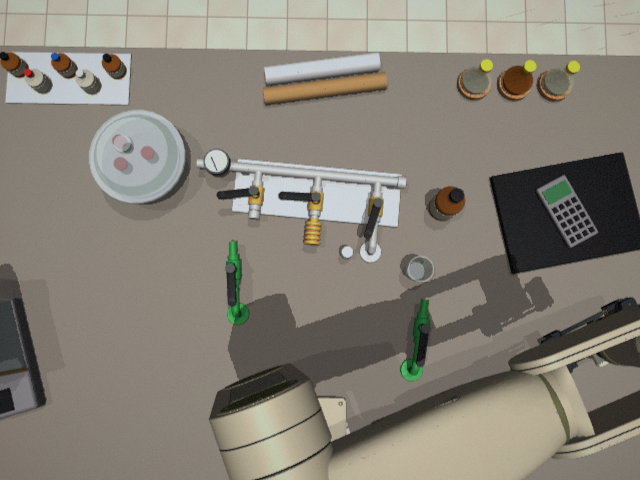

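View pics/scene0.png

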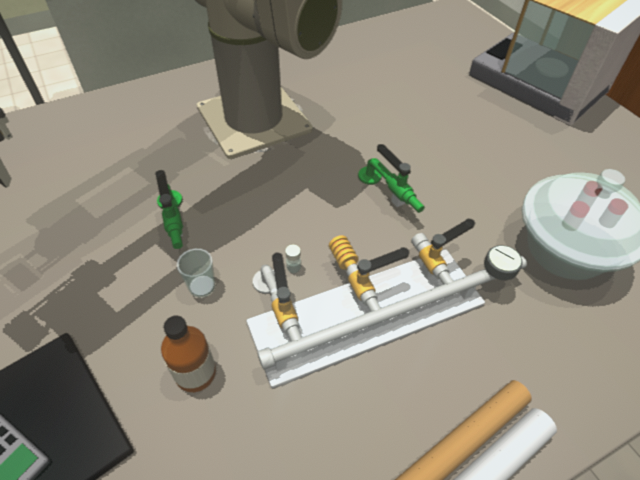

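The top view shows the pump valve on the right, with its lever axis near (379,197) and its tip near (371,237). The vent valve with the ribbed silencer is in the middle, axis near (318,198) and tip near (281,196). The capped spare is on the left, near (256,193). The scene view agrees. Next I'll measure the levers.

```bash
cat > meas.py <<'E'
from h import *
import sys
def levers(c, boxes, zt=0.103):
    f=c['frame'].astype(int); m=(f.max(-1)<75)
    out={}
    for k,(u0,v0,u1,v1) in boxes.items():
        mm=np.zeros_like(m,np.uint8); mm[v0:v1,u0:u1]=m[v0:v1,u0:u1]
        n,l,st,_=cv2.connectedComponentsWithStats(mm); i=1+np.argmax(st[1:,4])
        cn=cv2.findContours((l==i).astype(np.uint8),0,2)[0][0].reshape(-1,2)
        w=np.array([onz(c,u,v,zt)[:2] for u,v in cn],np.float32)
        out[k]=cv2.minAreaRect(w); print(k,st[i],out[k], cv2.boxPoints(out[k]).round(4).tolist())
    return out
E
python3 - <<'E'
from meas import *
c=load('top')
levers(c,dict(pump=(355,180,395,245),vent=(270,180,330,215),spare=(208,175,268,210)))
P=cloud(c); f=c['frame']
# header pipe: light pixels z 0.05-0.066
m=(np.abs(P[...,2]-.058)<.006); m[:150]=0;m[195:]=0;m[:,:225]=0;m[:,410:]=0
p=P[m]; x,y=p[:,0],p[:,1]; print(m.sum(), cv2.fitLine(p[:,:2].astype(np.float32),cv2.DIST_HUBER,0,.001,.001).ravel(), y.min(),y.max())
# brass bonnet / lever height clouds
m=(P[...,2]>.09)&(P[...,2]<.125); m[:175]=0; m[245:]=0; m[:,:208]=0; m[:,395:]=0
n,l,st,_=cv2.connectedComponentsWithStats(m.astype(np.uint8))
for i in range(1,n):
    if st[i,4]>60:
        p=P[l==i]; print(st[i],np.median(p[:,2]),p[:,2].max(),cv2.minAreaRect(p[:,:2].astype(np.float32)))
# plate
hsv=cv2.cvtColor(f,cv2.COLOR_RGB2HSV); 
for n,uv in dict(flange=(371,252),bottle=(450,200),vial=(347,252),beaker=(420,268)).items(): print(n,P[uv[1],uv[0]])
z=c['frame'][175:245,355:395].max(-1); z=cv2.resize(c['frame'][150:280,200:480],None,fx=2.8,fy=2.8,interpolation=cv2.INTER_CUBIC); cv2.imwrite('pics/crop1.png',z[...,::-1])
E
```

```text
pump [359 204  21  38 304] ((0.505256175994873, -0.15256957709789276), (0.028487656265497208, 0.08572252094745636), 70.65789794921875) [[0.460099995136261, -0.1518000066280365], [0.5410000085830688, -0.18019999563694], [0.5504000186920166, -0.15330000221729279], [0.46950000524520874, -0.12489999830722809]]
vent [279 192  35  10 248] ((0.5613816976547241, 0.010167479515075684), (0.07680082321166992, 0.018538285046815872), 88.01966857910156) [[0.5508000254631042, -0.027899999171495438], [0.5692999958992004, -0.02850000001490116], [0.5720000267028809, 0.04820000007748604], [0.5533999800682068, 0.048900000751018524]]
spare [217 189  35  10 250] ((0.5654790997505188, 0.14943718910217285), (0.018755681812763214, 0.07590351998806), 5.660798072814941) [[0.5523999929428101, 0.18629999458789825], [0.5598999857902527, 0.11069999635219574], [0.5785999894142151, 0.11259999871253967], [0.5710999965667725, 0.18809999525547028]]
1726 [ 0.0865297   0.99624926  0.6185221  -0.03747583] -0.24396151081300263 0.16931671048450164
[217 186  42  14 349] 0.10417584090756161 0.11743947490810806 ((0.5678285360336304, 0.14149163663387299), (0.02187996171414852, 0.09351796656847), 6.91500997543335)
[279 192  42  11 349] 0.10414594378614797 0.11653492330042405 ((0.5610424280166626, 0.002444792538881302), (0.0924217626452446, 0.02152118645608425), 88.44789123535156)
[364 198  19  41 341] 0.10420815282915041 0.11569613872611118 ((0.5138241648674011, -0.16306395828723907), (0.019710954278707504, 0.09393172711133957), 73.47907257080078)
flange [ 0.44361044 -0.16333417  0.04999195]
bottle [ 0.55062364 -0.32735487  0.13943046]
vial [ 0.44275377 -0.10773159  0.05149013]
beaker [ 0.41143255 -0.28466887  0.00482689]
```

View pics/crop1.png

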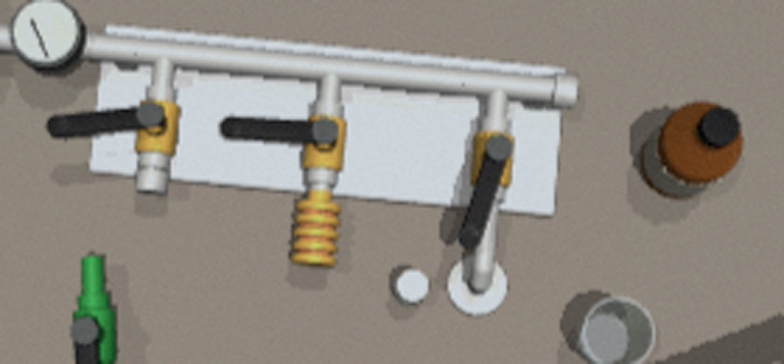

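The crop shows the pump lever knob at (498,146), the vent at (325,130) and the spare at (150,113). The three axes measure 139 and 140 mm apart, which fits the spacing given. Next I'll refine the axes from the knobs and compute the approach.

```bash
cat >> h.py <<'E'
from scipy.spatial.transform import Rotation as Ro
def togo(p,yaw):
    s=read_state(); R=Ro.from_rotvec(s['orientation']); q=np.array(s['tool_pos'])
    sh=R.inv().apply(np.array(p)-q)/.025
    T=Ro.from_matrix(np.array([[np.cos(yaw),np.sin(yaw),0],[np.sin(yaw),-np.cos(yaw),0],[0,0,-1.]]))
    tn=np.degrees((R.inv()*T).as_rotvec())/6
    print('t',s['t'],'pos',q.round(4),'F',np.round(s['force'],1),'shift units',sh.round(2),'turn units',tn.round(2))
E
python3 - <<'E'
from h import *
c=load('top'); s=load('scene')
for n,uv in dict(sp=(253.6,190.4),ve=(316.1,196.4),pu=(377.9,202.1)).items(): print(n,onz(c,*uv,.116).round(4))
P=cloud(c)
for n,a in dict(pu=(.5493,-.1736),ve=(.56,-.0353),sp=(.5723,.1045)).items():
    m=(P[...,2]>.109)&(P[...,2]<.13)&(np.hypot(P[...,0]-a[0],P[...,1]-a[1])<.025); p=P[m]; print(n,m.sum(),(p.min(0)+p.max(0))/2)
togo((.4787,-.1902,.229),np.radians(73.5))
E
```

```text
sp [0.5709 0.1041 0.116 ]
ve [ 0.5593 -0.0348  0.116 ]
pu [ 0.5483 -0.1722  0.116 ]
pu 50 [ 0.54919974 -0.17290335  0.11252034]
ve 52 [ 0.55985487 -0.03461256  0.11284712]
sp 55 [0.57046897 0.10595952 0.11322559]
t 0.1 pos [ 0.2661 -0.5372  0.2287] F [-0.2  1.  -0.1] shift units [13.78 -8.67  0.  ] turn units [-0.01 -0.01 -7.86]
```

Request:
move_arm --pt "0 0 0 0.98 -0.6 0 0" --pt "0 0 0 0.98 -0.6 0 0" --pt "0 0 0 0.98 -0.6 0 0" --pt "0 0 0 0.98 -0.6 0 0" --pt "0 0 0 0.98 -0.6 0 0" --pt "0 0 0 0.98 -0.6 0 0" --pt "0 0 0 0.98 -0.6 0 0" --pt "0 0 0 0.98 -0.6 0 0" --pt "0 0 0 0.98 -0.6 0 0" --pt "0 0 0 0.98 -0.6 0 0" --force 20

```text
t: 1.1
tool_pos: [0.4195, -0.2933, 0.2293]
orientation: [-3.058, -0.716, 0.001]
force: [0.6, -0.2, -0.7]
opening: 0.0173
gripper_force: 0.0
```

Request:
move_arm --pt "0 0 0 1 -0.67 0 0" --pt "0 0 0 1 -0.67 0 0" --pt "0 0 0 1 -0.67 0 0" --pt "0 0 0 1 -0.67 0 0" --pt "0 0 -1 0 0 0 0" --pt "0 0 -1 0 0 0 0" --pt "0 0 -1 0 0 0 0" --pt "0 0 -1 0 0 0 0" --pt "0 0 -1 0 0 0 0" --pt "0 0 -1 0 0 0 0"

```text
t: 2.1
tool_pos: [0.4789, -0.1899, 0.2291]
orientation: [-2.684, -1.632, 0.001]
force: [0.4, 0.7, -0.4]
opening: 0.0002
gripper_force: 0.0
```

Request:
move_arm --pt "0 0 -0.93 0 0 0 0" --pt "0 0 -0.93 0 0 0 0" --pt "0 0 0 0 0 0.5 0" --pt "0 0 0 0 0 0.5 0" --pt "0 0 0 0 0 0.5 0" --pt "0 0 0 0 0 0.5 0" --pt "0 0 0 0 0 0 0" --pt "0 0 0 0 0 0 0" --pt "0 0 0 0 0 0 0" --pt "0 0 0 0 0 0 0"

```text
t: 3.1
tool_pos: [0.4796, -0.1904, 0.1805]
orientation: [2.516, 1.879, 0.001]
force: [-0.7, 0.1, 0.6]
opening: 0.0004
gripper_force: 0.0
```

```bash
python3 - <<'E'
from h import *
togo((.4787,-.1902,.094),np.radians(73.5))
s=read_state(); print(s['opening'],s['q'])
c=snap('scene'); z=cv2.resize(c['frame'][80:400,150:550],None,fx=1.8,fy=1.8); cv2.imwrite('pics/s1.png',z[...,::-1])
E
```

```text
t 3.1 pos [ 0.4796 -0.1904  0.1805] F [-0.7  0.1  0.6] shift units [-0.   -0.04  3.46] turn units [ 0.01  0.   -0.  ]
0.0003608923330979956 [-4.77222221e-01 -7.08724264e-02  1.78376286e+00  3.25400917e-05
  1.42730005e+00 -1.89148117e-01]
```

View pics/s1.png

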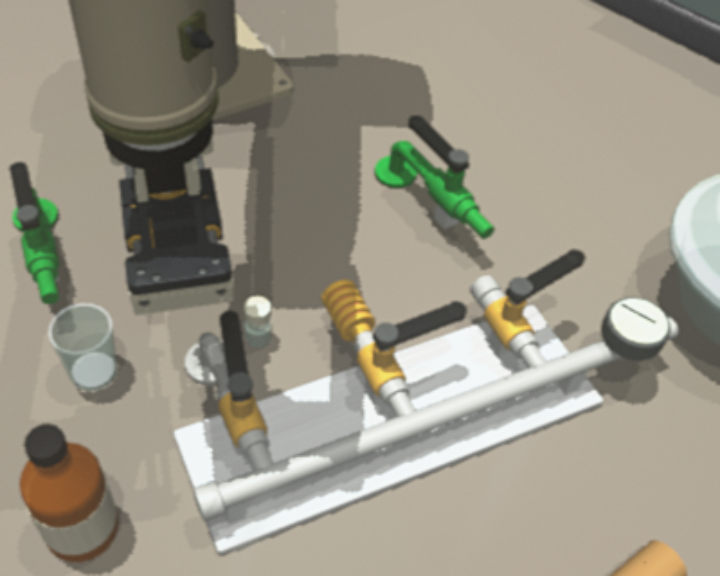

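```bash
python3 - <<'E'
from h import *
c=load('scene'); s=read_state(); R=Ro.from_rotvec(s['orientation']); q=np.array(s['tool_pos'])
L=np.array([[0,0,.011],[.0075,-.0175,.011],[.0075,.0175,.011],[-.0075,.0175,.011],[0,0,-.057],[.0375,-.094,-.073],[.0375,.094,-.073],[0,.05,.011]])
print(((proj(c,q+R.apply(L))-[150,80])*1.8).round(0).tolist())
P=cloud(c); 
for u,v in [(135,290),(180,290),(228,290),(180,270),(140,270),(225,270),(150,296),(215,293)]:
    w=P[int(v/1.8+80),int(u/1.8+150)]; print(u,v,w.round(3),R.inv().apply(w-q).round(3))
E
```

```text
[[184.0, 288.0], [191.0, 272.0], [195.0, 303.0], [177.0, 306.0], [176.0, 234.0], [207.0, 134.0], [240.0, 309.0], [191.0, 336.0]]
135 290 [ 0.561 -0.248  0.292] [-0.032  0.094 -0.111]
180 290 [ 0.568 -0.219  0.283] [-0.002  0.093 -0.102]
228 290 [ 0.571 -0.186  0.267] [ 0.03   0.086 -0.087]
180 270 [ 0.564 -0.216  0.298] [-0.     0.088 -0.117]
140 270 [ 0.551 -0.24   0.297] [-0.028  0.083 -0.117]
225 270 [ 0.576 -0.188  0.296] [ 0.029  0.092 -0.116]
150 296 [ 0.561 -0.239  0.281] [-0.023  0.092 -0.101]
215 293 [ 0.569 -0.195  0.268] [ 0.021  0.087 -0.088]
```

Request:
move_arm --pt "0 0 0 0 0 0.58 0" --pt "0 0 0 0 0 0.58 0" --pt "0 0 0 0 0 0.58 0" --pt "0 0 0 0 0 0.58 0" --pt "0 0 0 0 0 0.58 0" --pt "0 0 0 0 0 0.56 0" --pt "0 0 0 0.2 0 0 0" --pt "0 0 0 0.2 0 0 0" --pt "0 0 0 0.2 0 0 0" --pt "0 0 0 0 0 0 0"

```text
t: 4.15
tool_pos: [0.4843, -0.1753, 0.0941]
orientation: [2.515, 1.88, 0.002]
force: [0.5, -0.4, 0.7]
opening: 0.0004
gripper_force: 0.0
```

Request:
move_arm --pt "0 0 0 0.1 0 0 0" --pt "0 0 0 0.1 0 0 0" --pt "0 0 0.5 0.13 -0.035 0 0" --pt "0 0 0.5 0.13 -0.035 0 0" --pt "0 0 0.5 0.13 -0.035 0 0" --pt "0 0 0.5 0.13 -0.035 0 0" --pt "0 0 0.5 0.13 -0.035 0 0" --pt "0 0 0.5 0.13 -0.035 0 0" --pt "0 0 0.5 0.13 -0.035 0 0" --pt "0 0 0.5 0.13 -0.035 0 0"

```text
t: 5.15
tool_pos: [0.4908, -0.1454, 0.0937]
orientation: [2.853, 1.311, 0.0]
force: [0.2, -3.6, 0.3]
opening: 0.0009
gripper_force: 1.2
```

```bash
cat >> h.py <<'E'
AX=dict(pump=np.array([.549,-.173,.094]),vent=np.array([.5597,-.0347,.094]))
def rel(k):
    s=read_state(); R=Ro.from_rotvec(s['orientation']); q=np.array(s['tool_pos']); x=R.as_matrix()[:,0]
    print('t',s['t'],'axis in tool mm',(R.inv().apply(AX[k]-q)*1e3).round(1),'x yaw',np.degrees(np.arctan2(x[1],x[0])).round(2),'F tool',R.inv().apply(s['force']).round(1),'tau',np.round(s['wrist_torque'],2))
E
python3 - <<'E'
from h import *
rel('pump'); c=snap('scene'); z=cv2.resize(c['frame'][120:380,200:450],None,fx=2.2,fy=2.2); cv2.imwrite('pics/s2.png',z[...,::-1])
E
```

```text
t 5.15 axis in tool mm [17.  62.2 -0.2] x yaw 49.36 F tool [-2.6  2.5 -0.3] tau [-0.54 -0.04  0.01]
```

View pics/s2.png

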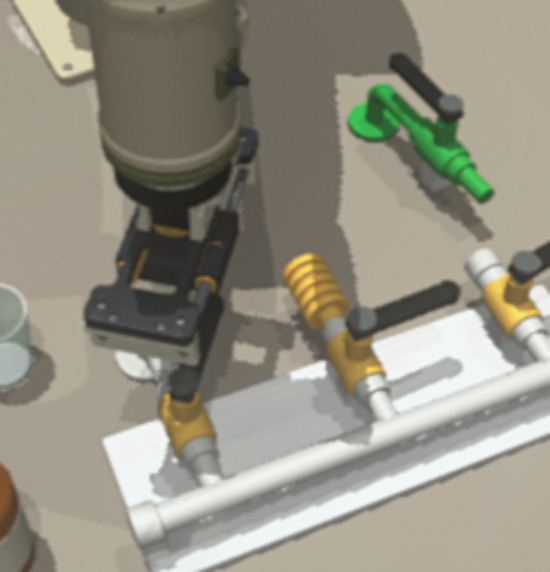

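The picture shows the fingertip against the pump lever's side and the lever already turned (tip near (215,310)). The contact force is about 3 N, so I'll continue.

Request:
move_arm --pt "0 0 0.5 0.13 -0.035 0 0" --pt "0 0 0.5 0.13 -0.035 0 0" --pt "0 0 0.5 0.13 -0.035 0 0" --pt "0 0 0.5 0.13 -0.035 0 0" --pt "0 0 0.5 0.13 -0.035 0 0" --pt "0 0 0.5 0.13 -0.035 0 0" --pt "0 0 0.5 0.13 -0.035 0 0" --pt "0 0 0.5 0.13 -0.035 0 0" --pt "0 0 0.5 0.13 -0.035 0 0" --pt "0 0 0.5 0.13 -0.035 0 0"

```text
t: 6.2
tool_pos: [0.5111, -0.1192, 0.0933]
orientation: [3.096, 0.53, -0.001]
force: [-0.8, -2.6, 1.5]
opening: 0.0003
gripper_force: 1.0
```

```bash
python3 - <<'E'
from h import *
rel('pump')
E
```

```text
t 6.2 axis in tool mm [17.8 63.3 -0.7] x yaw 19.44 F tool [-1.6  2.1 -1.5] tau [-0.36  0.22 -0.09]
```

Remaining turn is about 24°.

Request:
move_arm --pt "0 0 0.5 0.14 -0.035 0 0" --pt "0 0 0.5 0.14 -0.035 0 0" --pt "0 0 0.5 0.14 -0.035 0 0" --pt "0 0 0.5 0.14 -0.035 0 0" --pt "0 0 0.5 0.14 -0.035 0 0" --pt "0 0 0.5 0.14 -0.035 0 0" --pt "0 0 0.3 0.08 -0.02 0 0" --pt "0 0 0 0 0 0 0" --pt "0 0 0 0 0 0 0" --pt "0 0 0 0 0 0 0"

```text
t: 7.2
tool_pos: [0.5325, -0.1089, 0.0931]
orientation: [-3.142, 0.006, 0.0]
force: [-2.0, -0.4, 0.0]
opening: 0.0007
gripper_force: 0.5
```

```bash
python3 - <<'E'
from h import *
rel('pump')
E
```

```text
t 7.2 axis in tool mm [16.8 64.1 -0.9] x yaw -0.23 F tool [-2.   0.4 -0. ] tau [-0.12  0.14  0.05]
```

Request:
move_arm --pt "0 0 0.1 0.028 -0.005 0 0" --pt "0 0 0.1 0.028 -0.005 0 0" --pt "0 0 0.1 0.028 -0.005 0 0" --pt "0 0 0.1 0.028 -0.005 0 0" --pt "0 0 0.1 0.028 -0.005 0 0" --pt "0 0 0.1 0.028 -0.005 0 0" --pt "0 0 0 0 0 0 0" --pt "0 0 0 0 0 0 0" --pt "0 0 0 0 0 0 0" --pt "0 0 0 0 0 0 0"

```text
t: 8.2
tool_pos: [0.5364, -0.108, 0.0931]
orientation: [-3.139, 0.107, 0.002]
force: [-5.5, 1.4, 3.0]
opening: 0.0006
gripper_force: 2.8
```

```bash
python3 - <<'E'
from h import *
rel('pump')
E
```

```text
t 8.2 axis in tool mm [17.  63.9 -1. ] x yaw -3.92 F tool [-5.6 -1.  -3. ] tau [ 0.26  0.86 -0.11]
```

Request:
move_arm --pt "0 0 0.03 0.02 0 0 0" --pt "0 0 0.03 0.02 0 0 0" --pt "0 0 0.03 0.02 0 0 0" --pt "0 0 0 0 0 0 0" --pt "0 0 0 0 0 0 0" --pt "0 0 0 0 0 0 0" --pt "0 0 0 0 0 0 0" --pt "0 0 0 0 0 0 0" --pt "0 0 0 0 0 0 0" --pt "0 0 0 0 0 0 0"

```text
t: 9.2
tool_pos: [0.5366, -0.1079, 0.093]
orientation: [-3.138, 0.122, 0.006]
force: [-13.5, 2.0, 9.5]
opening: 0.0006
gripper_force: 6.5
```

```bash
python3 - <<'E'
from h import *
rel('pump')
E
```

```text
t 9.2 axis in tool mm [17.4 63.9 -1.1] x yaw -4.45 F tool [-13.7  -1.   -9.5] tau [ 0.39  2.13 -0.06]
```

Extra commanded motion only raises the force (to 13 N) with almost no movement, so the lever is at its stop. I'll back off, lift, and move over to the vent's +x side, high up.

Request:
move_arm --pt "0 0 0 -0.2 0 0 0" --pt "0 0 0 -0.4 0 0 0" --pt "0 0 0 -0.4 0 0 0" --pt "0 0 0 0 0 -0.6 0" --pt "0 0 0 0 0 -0.8 0" --pt "0 0 0 0 0 -0.8 0" --pt "0 0 0 0 0 -0.8 0" --pt "0 0 0 0 0 -0.6 0" --pt "0 0 0 0 0 0 0" --pt "0 0 0 0 0 0 0"

```text
t: 10.2
tool_pos: [0.5136, -0.1065, 0.1834]
orientation: [3.139, -0.122, 0.001]
force: [0.3, -0.3, -0.9]
opening: 0.0006
gripper_force: 0.0
```

```bash
python3 - <<'E'
from h import *
togo((.5934,.0274,.184),np.radians(-1.5))
c=snap('top');d=snap('scene')
z=np.hstack([cv2.resize(c['frame'][150:270,210:410],None,fx=2,fy=2),cv2.resize(d['frame'][160:400,200:500],(400,320))[:240] if 0 else cv2.resize(d['frame'][200:380,220:520],(400,240))]); cv2.imwrite('pics/c3.png',z[...,::-1])
E
```

```text
t 10.2 pos [ 0.5136 -0.1065  0.1834] F [ 0.3 -0.3 -0.9] shift units [ 2.77 -5.59 -0.02] turn units [ 0.   -0.01 -0.49]
```

View pics/c3.png

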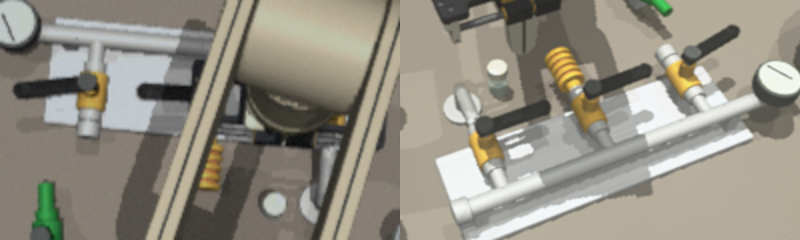

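The right-hand scene view shows the pump lever now across its pipe, from (485,127) to (545,108), roughly parallel to the header. I'll check its angle numerically while continuing to the vent.

```bash
cat >> meas.py <<'E'
def scene_ang(c):
    P=cloud(c); f=c['frame'].max(-1)
    for k,a in dict(pump=(.549,-.173),vent=(.5597,-.0347),spare=(.571,.105)).items():
        r=np.hypot(P[...,0]-a[0],P[...,1]-a[1])
        m=(P[...,2]>.097)&(P[...,2]<.11)&(f<90)&(r<.1)
        n,l,st,_=cv2.connectedComponentsWithStats(m.astype(np.uint8)); i=1+np.argmax(st[1:,4]); m=l==i
        p=P[m&(r>.02)]
        v=cv2.fitLine(p[:,:2].astype(np.float32),cv2.DIST_HUBER,0,.001,.001).ravel()
        g=p[:,:2].mean(0)-a
        print(k,len(p),'line deg',(np.degrees(np.arctan2(v[1],v[0]))%180).round(1),'axis->centroid deg',np.degrees(np.arctan2(g[1],g[0])).round(1),'rmax',r[m].max().round(3))
E
python3 - <<'E'
from meas import *
np.savez('/tmp/scene3.npz',**load('scene')); scene_ang(load('scene')); 
E
```

```text
pump 404 line deg 86.6 axis->centroid deg 82.6 rmax 0.081
vent 349 line deg 88.1 axis->centroid deg 84.1 rmax 0.082
spare 266 line deg 98.4 axis->centroid deg 94.3 rmax 0.082
```

Request:
move_arm --pt "0 0 0 0.4 -0.8 0 0" --pt "0 0 0 0.4 -0.8 0 0" --pt "0 0 0 0.4 -0.8 0 0" --pt "0 0 0 0.4 -0.8 0 0" --pt "0 0 0 0.4 -0.8 0 0" --pt "0 0 0 0.4 -0.8 0 0" --pt "0 0 0 0.4 -0.8 0 0" --pt "0 0 -0.5 0 0 0 0" --pt "0 0 0 0 0 0 0" --pt "0 0 0 0 0 0 0"

```text
t: 11.3
tool_pos: [0.5933, 0.0276, 0.1819]
orientation: [3.141, -0.041, -0.003]
force: [0.4, 1.1, -0.4]
opening: 0.0004
gripper_force: 0.0
```

```bash
python3 - <<'E'
from h import *
rel('vent');togo((.5934,.0274,.094),np.radians(-1.5))
E
```

```text
t 11.3 axis in tool mm [-31.8  63.2  88. ] x yaw -1.51 F tool [ 0.3 -1.1  0.3] tau [ 0.05  0.   -0.02]
t 11.3 pos [0.5933 0.0276 0.1819] F [ 0.4  1.1 -0.4] shift units [0.01 0.01 3.52] turn units [ 0.    0.02 -0.  ]
```

The pump line reads 86.6° against a header direction of about 85.2°. Together with the hard force rise, that confirms it is shut. Next I'll descend beside the vent lever and push.

Request:
move_arm --pt "0 0 0 0 0 0.6 0" --pt "0 0 0 0 0 0.6 0" --pt "0 0 0 0 0 0.6 0" --pt "0 0 0 0 0 0.6 0" --pt "0 0 0 0 0 0.6 0" --pt "0 0 0 0 0 0.5 0" --pt "0 0 0 -0.2 0 0 0" --pt "0 0 0 -0.2 0 0 0" --pt "0 0 0 -0.1 0 0 0" --pt "0 0 0 0 0 0 0"

```text
t: 12.3
tool_pos: [0.5819, 0.0281, 0.0967]
orientation: [3.141, -0.039, 0.003]
force: [0.4, -0.5, 1.2]
opening: 0.0007
gripper_force: 0.0
```

Request:
move_arm --pt "0 0 0 -0.06 0 0 0" --pt "0 0 0 -0.05 0 0 0" --pt "0 0 -0.5 -0.13 -0.035 0 0" --pt "0 0 -0.5 -0.13 -0.035 0 0" --pt "0 0 -0.5 -0.13 -0.035 0 0" --pt "0 0 -0.5 -0.13 -0.035 0 0" --pt "0 0 -0.5 -0.13 -0.035 0 0" --pt "0 0 -0.5 -0.13 -0.035 0 0" --pt "0 0 -0.5 -0.13 -0.035 0 0" --pt "0 0 0 0 0 0 0"

```text
t: 13.3
tool_pos: [0.5562, 0.0312, 0.0965]
orientation: [3.095, 0.535, 0.003]
force: [1.7, -0.0, 1.8]
opening: 0.0006
gripper_force: 0.9
```

```bash
python3 - <<'E'
from meas import *
rel('vent'); c=snap('scene'); scene_ang(c); cv2.imwrite('pics/s4.png',cv2.resize(c['frame'][160:360,240:520],None,fx=2.5,fy=2.5)[...,::-1])
E
```

```text
t 13.3 axis in tool mm [-18.8  63.2   2.5] x yaw 19.61 F tool [ 1.6  0.6 -1.8] tau [ 0.05 -0.28  0.01]
pump 368 line deg 86.2 axis->centroid deg 82.2 rmax 0.08
vent 245 line deg 86.1 axis->centroid deg -92.4 rmax 0.1
spare 270 line deg 97.9 axis->centroid deg 94.4 rmax 0.081
```

View pics/s4.png

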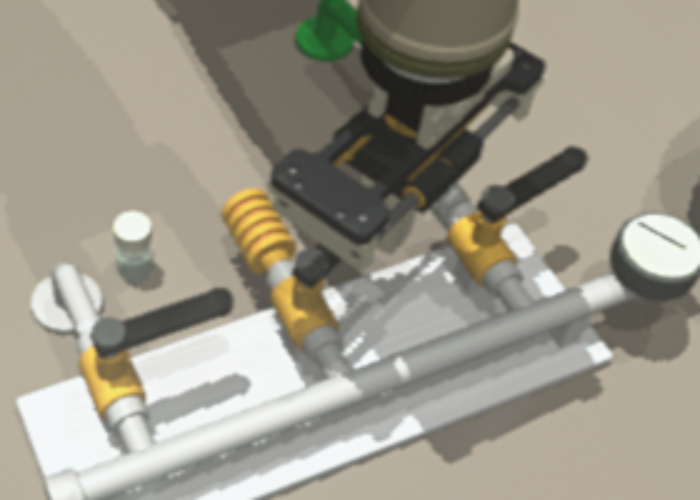

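The scene view shows the vent lever (knob at (318,265)) swinging with the finger. The pump lever stays across and the spare is untouched.

Request:
move_arm --pt "0 0 -0.5 -0.13 -0.035 0 0" --pt "0 0 -0.5 -0.13 -0.035 0 0" --pt "0 0 -0.5 -0.13 -0.035 0 0" --pt "0 0 -0.5 -0.13 -0.035 0 0" --pt "0 0 -0.5 -0.13 -0.035 0 0" --pt "0 0 -0.3 -0.08 -0.02 0 0" --pt "0 0 0 0 0 0 0" --pt "0 0 0 0 0 0 0" --pt "0 0 0 0 0 0 0" --pt "0 0 0 0 0 0 0"

```text
t: 14.35
tool_pos: [0.5373, 0.0275, 0.0957]
orientation: [2.985, 0.979, 0.0]
force: [2.4, 1.2, 0.9]
opening: 0.0004
gripper_force: 1.0
```

```bash
python3 - <<'E'
from h import *
rel('vent')
E
```

```text
t 14.35 axis in tool mm [-18.8  63.3   1.7] x yaw 36.32 F tool [ 2.7  0.4 -0.9] tau [ 0.07 -0.32  0.05]
```

Request:
move_arm --pt "0 0 0 0.4 0 0 0" --pt "0 0 0 0.4 0 0 0" --pt "0 0 0 0 0 -0.7 0" --pt "0 0 0 0 0 -1 0" --pt "0 0 0 0 0 -1 0" --pt "0 0 0 0 0 -1 0" --pt "0 0 0 0 0 -1 0" --pt "0 0 0 0 0 -0.7 0" --pt "0 0 0 -1 0.5 0 0" --pt "0 0 0 -1 0.5 0 0"

```text
t: 15.35
tool_pos: [0.5284, -0.0102, 0.2313]
orientation: [2.984, 0.983, 0.001]
force: [-0.1, -0.4, -0.4]
opening: 0.0005
gripper_force: 0.0
```

Request:
move_arm --pt "0 0 0 -1 0.5 0 0" --pt "0 0 0 -1 0.5 0 0" --pt "0 0 0 -1 0.5 0 0" --pt "0 0 0 -1 0.5 0 0" --pt "0 0 0 -1 0.5 0 0" --pt "0 0 0 -1 0.5 0 0" --pt "0 0 0 -1 0.5 0 0" --pt "0 0 0 -1 0.5 0 0" --pt "0 0 0 -1 0.5 0 0" --pt "0 0 0 -1 0.5 0 0"

```text
t: 16.35
tool_pos: [0.4004, -0.2601, 0.2305]
orientation: [-2.984, -0.98, 0.001]
force: [0.8, -0.5, -1.0]
opening: 0.0004
gripper_force: 0.0
```

```bash
cat >> meas.py <<'E'
def top_ang(c):
    P=cloud(c)
    for k,a in dict(pump=(.549,-.173),vent=(.5597,-.0347),spare=(.571,.105)).items():
        m=(P[...,2]>.09)&(P[...,2]<.125)&(np.hypot(P[...,0]-a[0],P[...,1]-a[1])<.095)
        n,l,st,_=cv2.connectedComponentsWithStats(m.astype(np.uint8)); p=P[l==1+np.argmax(st[1:,4])]
        (cx,cy),(w,h),an=cv2.minAreaRect(p[:,:2].astype(np.float32)); an=an if w>h else an+90
        v=cv2.fitLine(p[:,:2].astype(np.float32),cv2.DIST_HUBER,0,.001,.001).ravel()
        print(k,len(p),(round(w,3),round(h,3)),'rect deg',round(an%180,1),'line deg',(np.degrees(np.arctan2(v[1],v[0]))%180).round(1))
E
python3 - <<'E'
from meas import *
rel('vent'); print('init'); top_ang(load('top')); c=snap('top'); d=snap('scene'); print('now'); top_ang(c); scene_ang(d)
cv2.imwrite('pics/t5.png',cv2.resize(c['frame'][140:290,200:480],None,fx=2.8,fy=2.8)[...,::-1])
E
```

```text
t 16.35 axis in tool mm [261.9 -87.  136.5] x yaw 36.37 F tool [0.4 0.8 1. ] tau [ 0.07 -0.03  0.03]
init
pump 2 (0.002, 0.0) rect deg 91.5 line deg 91.5
vent 208 (0.058, 0.018) rect deg 87.2 line deg 87.1
spare 348 (0.02, 0.094) rect deg 97.2 line deg 96.5
now
pump 351 (0.092, 0.022) rect deg 84.5 line deg 85.1
vent 347 (0.021, 0.093) rect deg 128.3 line deg 127.3
spare 349 (0.022, 0.093) rect deg 96.4 line deg 96.4
pump 386 line deg 86.0 axis->centroid deg 82.4 rmax 0.081
vent 272 line deg 128.8 axis->centroid deg 126.3 rmax 0.082
spare 263 line deg 98.4 axis->centroid deg 94.4 rmax 0.083
```

View pics/t5.png

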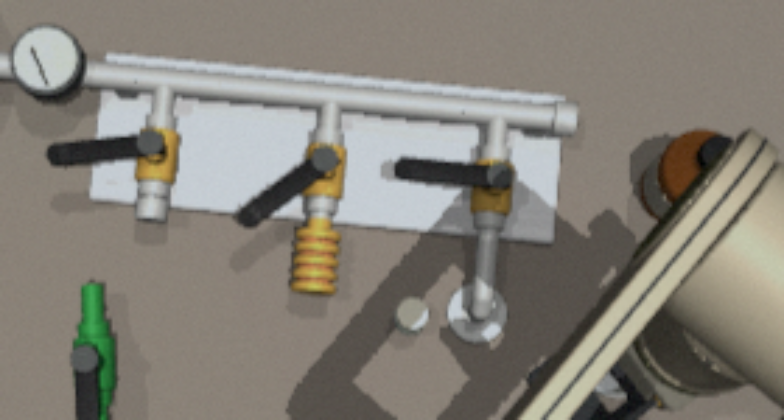

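The top crop shows the pump lever squarely across (knob (500,173), tip (400,167), measured 85.1° against the header's 85.2°). The vent lever stands at about 42.8° relative to it (tip (250,215)). It needs about 2° more, so one gentle touch-up will do it.

Request:
move_arm --pt "0 0 0 1 -0.5 0 0" --pt "0 0 0 1 -0.5 0 0" --pt "0 0 0 1 -0.5 0 0" --pt "0 0 0 1 -0.5 0 0" --pt "0 0 0 1 -0.5 0 0" --pt "0 0 0 1 -0.5 0 0" --pt "0 0 0 1 -0.5 0 0" --pt "0 0 0 1 -0.5 0 0" --pt "0 0 0 1 -0.5 0 0" --pt "0 0 0 1 -0.5 0 0"

```text
t: 17.45
tool_pos: [0.5284, -0.0082, 0.2304]
orientation: [-2.984, -0.981, 0.001]
force: [0.6, -0.2, 0.4]
opening: 0.0004
gripper_force: 0.0
```

Request:
move_arm --pt "0 0 0 1 -0.5 0 0" --pt "0 0 0 1 -0.5 0 0" --pt "0 0 0 0 0 0.6 0" --pt "0 0 0 0 0 0.6 0" --pt "0 0 0 0 0 0.6 0" --pt "0 0 0 0 0 0.6 0" --pt "0 0 0 0 0 0 0" --pt "0 0 0 0 0 0 0" --pt "0 0 0 0 0 0 0" --pt "0 0 0 0 0 0 0"

```text
t: 18.45
tool_pos: [0.5539, 0.039, 0.1718]
orientation: [2.984, 0.98, 0.003]
force: [-0.6, 1.5, 0.7]
opening: 0.0006
gripper_force: 0.0
```

```bash
python3 - <<'E'
from h import *
rel('vent'); togo((.5534,.0393,.0955),np.radians(36.35))
E
```

```text
t 18.45 axis in tool mm [-39.1  62.7  77.8] x yaw 36.34 F tool [ 0.4 -1.6 -0.7] tau [0.02 0.02 0.02]
t 18.45 pos [0.5539 0.039  0.1718] F [-0.6  1.5  0.7] shift units [-0.01 -0.02  3.05] turn units [ 0.01 -0.01 -0.  ]
```

Request:
move_arm --pt "0 0 0 0 0 0.5 0" --pt "0 0 0 0 0 0.5 0" --pt "0 0 0 0 0 0.5 0" --pt "0 0 0 0 0 0.5 0" --pt "0 0 0 0 0 0.5 0" --pt "0 0 0 0 0 0.5 0" --pt "0 0 0 -0.3 0 0 0" --pt "0 0 0 -0.3 0 0 0" --pt "0 0 0 -0.2 0 0 0" --pt "0 0 0 0 0 0 0"

```text
t: 19.45
tool_pos: [0.5371, 0.0269, 0.0964]
orientation: [2.985, 0.979, 0.002]
force: [-0.4, -0.3, -0.4]
opening: 0.0004
gripper_force: 0.0
```

Request:
move_arm --pt "0 0 -0.1 -0.03 -0.01 0 0" --pt "0 0 -0.1 -0.03 -0.01 0 0" --pt "0 0 -0.1 -0.03 -0.01 0 0" --pt "0 0 -0.07 -0.02 0 0 0" --pt "0 0 0 0 0 0 0" --pt "0 0 0 0 0 0 0" --pt "0 0 0 0 0 0 0" --pt "0 0 0 0 0 0 0" --pt "0 0 0 0 0 0 0" --pt "0 0 0 0 0 0 0"

```text
t: 20.45
tool_pos: [0.5345, 0.0264, 0.0956]
orientation: [-2.965, -1.038, -0.0]
force: [2.4, 0.7, 2.2]
opening: 0.0
gripper_force: 1.2
```

```bash
python3 - <<'E'
from h import *
rel('vent')
E
```

```text
t 20.45 axis in tool mm [-18.4  63.4   1.6] x yaw 38.58 F tool [ 2.3  0.9 -2.2] tau [ 0.12 -0.35  0.02]
```

The finger touched the lever and turned it about 2.3° further. Now I'll retreat and check.

Request:
move_arm --pt "0 0 0 0.4 0 0 0" --pt "0 0 0 0.4 0 0 0" --pt "0 0 0 0 0 -0.7 0" --pt "0 0 0 0 0 -1 0" --pt "0 0 0 0 0 -1 0" --pt "0 0 0 0 0 -1 0" --pt "0 0 0 0 0 -1 0" --pt "0 0 0 0 0 -0.7 0" --pt "0 0 0 -1 0.5 0 0" --pt "0 0 0 -1 0.5 0 0"

```text
t: 21.45
tool_pos: [0.5271, -0.0116, 0.2312]
orientation: [2.964, 1.041, 0.001]
force: [-0.3, -0.3, -0.4]
opening: 0.0002
gripper_force: 0.0
```

Request:
move_arm --pt "0 0 0 -1 0.5 0 0" --pt "0 0 0 -1 0.5 0 0" --pt "0 0 0 -1 0.5 0 0" --pt "0 0 0 -1 0.5 0 0" --pt "0 0 0 -1 0.5 0 0" --pt "0 0 0 -1 0.5 0 0" --pt "0 0 0 -1 0.5 0 0" --pt "0 0 0 -1 0.5 0 0" --pt "0 0 0 -1 0.5 0 0" --pt "0 0 0 0 0 0 0"

```text
t: 22.45
tool_pos: [0.42, -0.2424, 0.2303]
orientation: [-2.967, -1.034, 0.002]
force: [0.4, 0.1, 0.9]
opening: 0.0002
gripper_force: 0.0
```

```bash
python3 - <<'E'
from meas import *
rel('vent'); c=snap('top'); d=snap('scene'); top_ang(c); scene_ang(d)
E
```

```text
t 22.45 axis in tool mm [238.7 -75.8 136.1] x yaw 38.42 F tool [ 0.3  0.1 -0.9] tau [-0.01  0.04 -0.03]
pump 351 (0.093, 0.021) rect deg 85.7 line deg 85.0
vent 349 (0.021, 0.093) rect deg 131.0 line deg 130.0
spare 351 (0.021, 0.093) rect deg 96.4 line deg 96.3
pump 397 line deg 87.6 axis->centroid deg 82.3 rmax 0.08
vent 271 line deg 131.0 axis->centroid deg 129.2 rmax 0.081
spare 267 line deg 100.2 axis->centroid deg 94.4 rmax 0.082
```

The vent lever is 45° from the shut pump lever (130.0° against 85.0°), the spare is unmoved, and the robot is clear. I'm handing in.

```bash
python3 -c "
from plant import close_job; print(close_job())"
```

```text
the job is handed in; nothing more can be done
None
```

The pump valve was shut against its stop first, then the vent valve was set to half open (about 45°, measured by camera); the spare lever is unmoved, the glassware was not touched, and the arm finished clear at 22 s.

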